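# Pass the larder tray over its spring stop

### The arm

A 6-joint arm with a two-finger parallel gripper is mounted at the origin on a cart in front of the work surface, level with it; the furniture and walls round the work are solid. World frame = base frame: x ahead of the robot, y to its left, z up, the work surface at z = 0. Lengths are in mm, angles in rad, forces in N, time in s.
With the tool pointing down it reaches from about 350 to 975 mm from the base axis. Payload 7.1 kg.
Tool frame: the origin (TCP) lies on the front face of the gripper's body, between the roots of the fingers; the fingertips stand 80 mm ahead of it and the grasp point (between the pads) lies 61 mm ahead of it (env.tips_ahead is the distance from the TCP to the fingertips, in mm); z points along the fingers, y is the line along which they close (so a half turn about z gives the same grasp; the last joint's range is limited). The gripper opens to 88 mm and grips with 3 to 60 N. Pads are 20 mm wide; open, the fingers measure 115 mm over their backs; the gripper's body (75 mm by 178 mm) begins 61 mm behind the grasp point.
Start: joints at [1.29, 0.423, 1.63, -0, 1.089, -0.019], TCP at [161.731, 603.696, 302.675] pointing down, gripper open.
Joint ranges: [-3, 3], [-0.9, 2.11], [0.09, 2.58], [-1.31, 4.45], [0.11, 2.69], [-2.54, 2.54]. Speed limits (rad/s): [2.39, 2.39, 3.01, 3.14, 3.14, 3.14].

### API

Orientations are given as a unit quaternion [x, y, z, w].
In Python, from station import env, set_gripper, viewer, workorder gives the robot as it stands. Calls block until the motion is done:
- env.reach(position, orientation): joint-space move of the TCP to a pose.
- env.move_l(position, rot=None, rate=150, f_stop=None): straight line of the TCP; rot=None keeps the orientation; rate is the mean speed in mm/s. With f_stop (N) it stops when the force on the tool has changed by that much, and returns True; else False.
- env.move_joints(angles): joint-space move.
- set_gripper(opening): finger opening in mm; the grip force is fixed at half the most; returns when the fingers have stopped.
- env.hold(seconds).
- env.ik(position, orientation): joint angles nearest the present ones, or None.
- env.read_state(): the state.
- viewer.camera(name): name is "scene" or "top" or "wrist"; returns the picture (400x640x3 uint8, blue, green, red); there is no depth.
- viewer.camera_params(name): a dict with "fx", "fy", "cx", "cy" (pixels), "dist" ([k1, k2, p1, p2, k3] as OpenCV has them; the pictures are not rectified), "pose" (4x4, takes a point from camera to world coordinates); the wrist camera has in their place "tool_from_camera" (4x4, takes a point from camera to tool coordinates, whose origin is the TCP and whose axes are the flange's). Camera axes: x right, y up, looking along -z (the intrinsics and any distortion apply to the point x, -y, -z); pixel columns grow to the right and rows downward; lengths in mm; the calibration is good to about 2 mm. A picture is of the moment at which its call begins: read the wrist's pose just before it. camera_params takes no time and is no camera call.
A pose or a line that the arm cannot do raises env.IKError and nothing moves.
- workorder.sign_off(): hands the job in; it is judged then, once.
The state is a dict: "time_s": time; "qpos": joint angles; "dq": joint speeds; "tau": joint torques, N m; "tool_pos": TCP position; "orientation": TCP orientation; "force": force on the tool from outside, world axes, zero at the start; "wrist_torque": the same for the moment, N m; "width": finger opening in mm; "grip_force": force on a finger pad.
Only numpy, scipy, OpenCV 4.12 (cv2) and the standard library are available. Lean on these libraries where they do the work, as an engineer would, in place of code of your own. Each camera call takes 0.05 s, during which the arm holds its last target. There are 200 camera calls.

### The job

With your fingertips press the red spring bar down on the bare stretch behind the tray and, keeping it held down, push the tray by its blue back block over the stop teeth until it rests against the wooden end stop; then let go, so that the bar springs up and its teeth stand behind the tray. Only press and push: lift nothing, do not touch the tin riding on the tray, and leave everything else on the counter where it is.

Things in the scene. Friction and masses are not known exactly. Their poses are not given: they have to be found in the camera images.
- slide: Larder slide, fixed: an open channel with pale wooden walls, 156 mm wide, 387 long, 48 high, 132 wide inside. Origin on the counter, on the centre line; y runs along the channel the way the tray must travel, x across, z up. Floor from y = -170 (open end) to +207 mm (end stop). Aluminium lips (z 43 to 48 mm) reach 8 mm inwards over the tray's edges: it slides but cannot rise.
- end_stop (a point): Middle of the near face of the end stop, a wooden block 56 mm high across the slide's end; the point is at the slide's y = +207 mm, 36 mm above the counter. The tray's front edge must come to rest against it.
- press_bar_top (a point): Point on the top face of the smooth, slippery red spring bar with black stripes in the middle of the channel's floor: at the slide's x = y = 0, 28 mm above the counter when up, sinking with the bar. The bar is 64 mm wide and reaches from the slide's y = -160 to +80 mm. The tray slides 2 mm above it.
- bar (a joint): How far the red bar is pressed down, m: 0 = up, 0.014 = fully down. It moves straight down wherever it is pressed along its length and springs up when let go; about 3 N to start it, 8 N fully down. Its teeth clear the tray's underside once it is down 9 mm; above that they block the tray or press up on it.
- teeth (a point): Point fixed on the slide (x = 0, y = +70 mm, 39 mm above the counter) midway between the tops of the two steel stop teeth when up. Each is 12 mm wide and 10 mm long along the channel, at x = +-40 mm, so a 68 mm lane lies between them; they stand 9 mm above the tray's underside. They are part of the bar and sink with it.
- tray: White tray, 128 mm across, 120 long along y, captive under the lips, slides with 1 to 3 N, about 0.6 kg with the tin. Origin: centre of its underside, 30 mm above the counter; axes parallel to the slide's. It starts with its front edge 15 to 45 mm short of the teeth. Against the end stop its origin is at the slide's y = +147 mm and its back edge 12 mm beyond the teeth.
- tray_back (a point): Middle of the upright back face of the blue push block across the tray's back end, 60 mm behind the tray's origin; push it in the slide's +y. Face 108 mm wide, from 30 to 62 mm above the counter; the point is at 50 mm. Block 24 mm thick. Behind it the red bar is bare for 60 to 90 mm at the start.
- seat (a point): Middle of the tray's floor, where the tin stands, 40 mm above the counter, 11 mm from the tray's origin towards its front.
- tuna: Low green and gold tin, 86 mm wide, 40 mm high, standing loose on the tray inside a 12 mm rim; origin at the centre of its underside.
- raised_board (a point): An obstacle to keep clear of: centre of the top face of a fixed brown wooden serving board that stands on a pedestal 0.2 m above the counter to the right of the slide, 0.2 m wide and 0.4 m long; its long side runs away from the robot, turned about 28 degrees to the left of straight ahead. Nothing stands on it. Pass above it.
- honey_jar: Bystander: glass honey jar with a grey lid, 71 mm wide, 110 mm high; origin on its underside.
- tin_a: Bystander: tall red tin, 75 mm wide, 110 mm high; origin on its underside.
- spice_a: Bystander: spice jar with a green cap, 46 mm wide, 106 mm high; origin on its underside.
- pepper_mill: Bystander: dark wooden pepper mill, 58 mm wide, 150 mm high; origin on its underside.
- apple_0: Bystander: red apple, 71 mm wide; origin on its underside.
- apple_1: Bystander: red apple, 71 mm wide; origin on its underside.
- fork: Bystander: steel fork, 193 mm long, lying flat.

How it is judged:
By the outcome, as a careful person would: the job done as asked, in the order asked, and still so for the second after the job is handed in, with the robot touching nothing.
It also fails if it takes over 48 s, if anything falls off the work surface, if the arm or the gripper's body presses on something with over 40 N, if the wrist force passes 120 N, or if a joint passes its speed limit or range.

## Working session

There is one attempt and no reset: what is moved stays moved. The work goes in short steps, each a Python script; the robot and the scene stay as the last script left them, time stands still between calls to the robot, and variables do not carry over. Pictures are saved under pics/ and viewed, at most 10 in all, crops included, and the job is handed in when it is done.

```bash
mkdir -p pics; ls
python3 - <<'E'
from station import env, viewer
import cv2
for n in ("scene","top"):
    cv2.imwrite(f"pics/{n}0.png",viewer.camera(n)); p=viewer.camera_params(n)
    print(n,p["fx"],p["fy"],p["cx"],p["cy"],p["dist"]); print(p["pose"])
print(env.read_state())
E
```

```text
pics
scene 361.4807820602327 361.4807820602327 318.9594767251744 200.07390300794415 [0.0224455 0.        0.        0.        0.       ]
[[ 5.11494286e-01  5.99594102e-01 -6.15516456e-01 -1.09318453e+02]
 [-8.59226714e-01  3.48423929e-01 -3.74606754e-01 -1.67608821e+02]
 [-1.01513388e-02  7.20477396e-01  6.93404119e-01  8.12667288e+02]
 [ 0.00000000e+00  0.00000000e+00  0.00000000e+00  1.00000000e+00]]
top 513.653005245625 513.653005245625 320.83057389341093 192.69708863318323 [-0.11115795  0.          0.          0.          0.        ]
[[ 3.67933806e-01  7.32351540e-01 -5.72962422e-01 -5.17647791e+02]
 [-9.29850615e-01  2.90842119e-01 -2.25363473e-01 -1.80050176e+02]
 [ 1.59631824e-03  6.15688301e-01  7.87988178e-01  1.53507005e+03]
 [ 0.00000000e+00  0.00000000e+00  0.00000000e+00  1.00000000e+00]]
{'time_s': 0.1, 'qpos': array([ 1.28999089e+00,  4.23718482e-01,  1.63059812e+00,  3.71896114e-06,
        1.08863367e+00, -1.90199595e-02]), 'dq': array([ 4.36867519e-05,  5.60543563e-04, -2.69152566e-03, -1.43781227e-03,
       -8.53144793e-04, -1.52243812e-03]), 'tau': array([-8.11989639e-05, -5.45613027e+01, -2.74323857e+01,  6.44806330e-02,
        1.87709054e-02, -5.09659174e-05]), 'tool_pos': array([161.63052559, 603.33001797, 302.01412903]), 'orientation': array([ 1.30520124e-01,  9.91445428e-01, -6.70945793e-04, -1.03009212e-04]), 'force': array([-0.37039853,  0.64261574, -0.53680578]), 'wrist_torque': array([-0.02491339,  0.03741718, -0.02020526]), 'grip_force': 0.0, 'width': 88.02223756000441}
```

View pics/scene0.png

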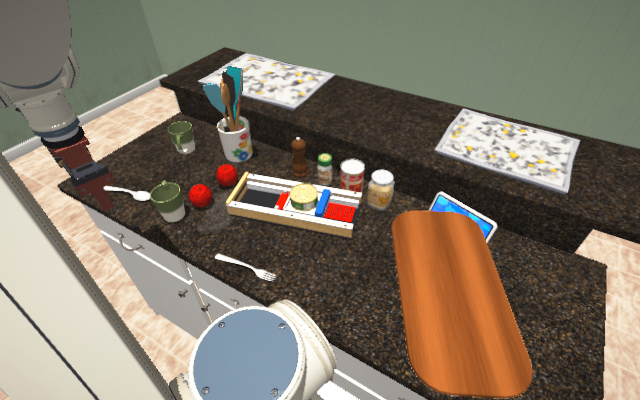

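View pics/top0.png

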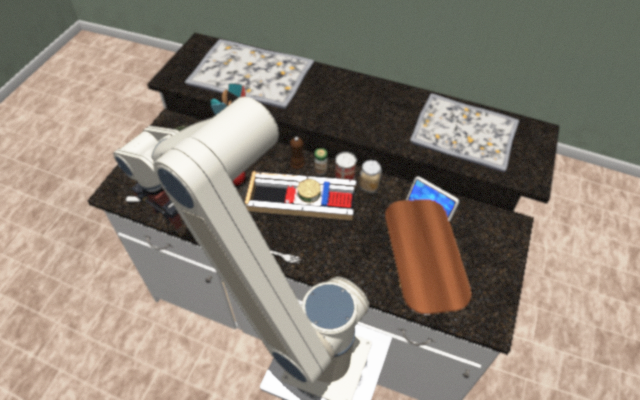

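The scene view shows the slide from about (228,208) to (362,215): end stop at left, tray with tin at (303,197), blue block at (323,203), bare red bar at (341,213). I'll enlarge both views to pick corners.

Run:
```python
import cv2
a=cv2.imread("pics/scene0.png")[165:243,220:375]; cv2.imwrite("pics/c1.png",cv2.resize(a,None,fx=5,fy=5,interpolation=cv2.INTER_CUBIC))
a=cv2.imread("pics/top0.png")[165:225,240:362]; cv2.imwrite("pics/c2.png",cv2.resize(a,None,fx=6,fy=6,interpolation=cv2.INTER_CUBIC))
```

```text
(no output)
```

View pics/c1.png

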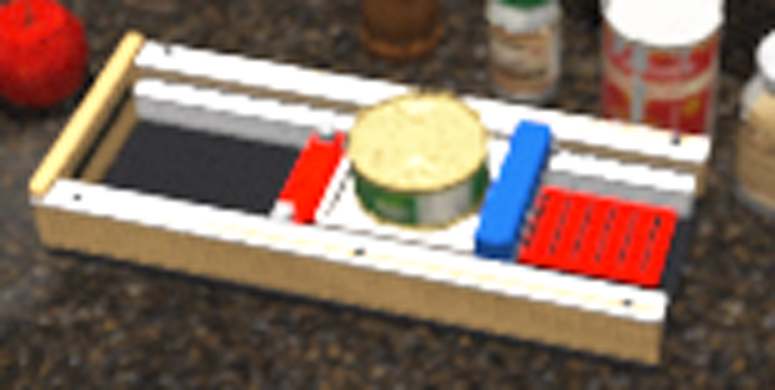

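View pics/c2.png

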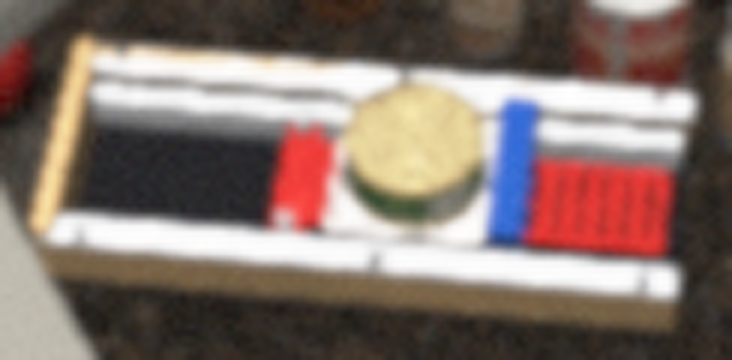

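```bash
cat > h.py <<'E'
import numpy as np, cv2
from station import env, viewer, set_gripper, workorder
from scipy.spatial.transform import Rotation as R
from scipy.optimize import least_squares
F=np.diag([1.,-1,-1])
def proj(pts,p,pose=None):
    T=p["pose"] if pose is None else pose
    c=(np.atleast_2d(pts)-T[:3,3])@T[:3,:3]@F
    K=np.array([[p["fx"],0,p["cx"]],[0,p["fy"],p["cy"]],[0,0,1]])
    return cv2.projectPoints(c,np.zeros(3),np.zeros(3),K,np.array(p["dist"],float))[0][:,0]
def S2W(s,pts): # slide -> world, s=[x,y,yaw]
    pts=np.atleast_2d(np.array(pts,float)); return R.from_euler('z',s[2]).apply(pts)+[s[0],s[1],0]
E
cat > fit.py <<'E'
from h import *
m=[(-58,-170,48),(-78,-170,48),(78,-170,48),(58,-170,48),(-78,217,56),(78,217,56)]
u1=np.array([(667,290),(661,320),(710,140),(707,162),(32,190),(133,33)],float)
u2=np.array([(681,265),(680,298),(697,92),(696,120),(30,232),(80,36)],float)
u1=(u1+.5)/5-.5+[220,165]; u2=(u2+.5)/6-.5+[240,165]
P1,P2=viewer.camera_params("scene"),viewer.camera_params("top")
f=lambda s:np.r_[(proj(S2W(s,m),P1)-u1).ravel(),(proj(S2W(s,m),P2)-u2).ravel()]
r=least_squares(f,[600,150,0],loss='soft_l1'); s=r.x
print("slide",s,np.degrees(s[2])); print(f(s).reshape(2,6,2).round(1))
# block back top edge at z=62, x=+-54 ; fit tray y
b1=(np.array([(551,128),(517,246)])+.5)/5-.5+[220,165]; b2=(np.array([(538,104),(527,236)])+.5)/6-.5+[240,165]
g=lambda t:np.r_[(proj(S2W(s,[(54,t[0],62),(-54,t[0],62)]),P1)-b1).ravel(),(proj(S2W(s,[(54,t[0],62),(-54,t[0],62)]),P2)-b2).ravel()]
q=least_squares(g,[-80]); print("block back y",q.x,g(q.x).reshape(2,2,2).round(1))
np.save("slide.npy",np.r_[s,q.x])
# check teeth, tin-ish, bar end
for n,P,k,o in(("c1",P1,5,(220,165)),("c2",P2,6,(240,165))):
    print(n,((proj(S2W(s,[(40,70,39),(-40,70,39),(32,-160,28),(-32,-160,28)]),P)-o)*k).round())
p=viewer.camera_params("wrist");print(p["tool_from_camera"].round(3),p["fx"],p["cx"],p["cy"])
E
python3 fit.py
```

```text
slide [5.45611529e+02 2.90120822e+02 2.73575246e-01] 15.674706970101553
[[[ 0.5  1. ]
  [ 0.3  0.1]
  [ 0.4 -0.3]
  [-0.2 -0.4]
  [-0.4  0. ]
  [ 0.2 -0.5]]

 [[-0.2  0.6]
  [-0.4 -0.4]
  [-0.6  0.2]
  [-0.7 -0.3]
  [ 0.7  0.1]
  [ 0.3  0. ]]]
block back y [-76.48437543] [[[ 1.2 -1.2]
  [-0.9 -0.5]]

 [[ 0.6 -1.2]
  [-0.4 -0. ]]]
c1 [[326. 122.]
 [283. 208.]
 [678. 207.]
 [657. 281.]]
c2 [[303. 116.]
 [284. 218.]
 [669. 167.]
 [662. 250.]]
[[ 1.0000e-03  9.5800e-01  2.8500e-01  7.8619e+01]
 [ 1.0000e+00 -1.0000e-03 -2.0000e-03 -9.1300e-01]
 [-1.0000e-03  2.8500e-01 -9.5800e-01 -8.1048e+01]
 [ 0.0000e+00  0.0000e+00  0.0000e+00  1.0000e+00]] 352.7770241941418 314.5380516931996 202.67471826326167
```

Slide fits to under 1 px; the tray back at y = -76.5 is consistent with the given ranges. Next I check bystander/board clearances and the reach of planned poses, then move above the bar.

```bash
cat >> h.py <<'E'
s=np.load("slide.npy")[:3] if __import__("os").path.exists("slide.npy") else None
Rs=lambda: R.from_euler('z',s[2])
def quat(): # tool z down, y_tool = slide y, x_tool = -slide x
    M=Rs().as_matrix(); return R.from_matrix(np.c_[-M[:,0],M[:,1],[0,0,-1]]).as_quat()
def T(y,tipz,x=0): return S2W(s,[(x,y,tipz+env.tips_ahead)])[0]
def now():
    st=env.read_state(); loc=Rs().inv().apply(st["tool_pos"]-[s[0],s[1],0]); loc[2]-=env.tips_ahead
    fl=Rs().inv().apply(st["force"]); return round(st["time_s"],2),loc.round(1),fl.round(1)
E
python3 - <<'E'
from h import *
P=viewer.camera_params("scene")
def bp(uv,z):
    f=lambda w:(proj([(w[0],w[1],z)],P)-uv).ravel()
    return least_squares(f,[600,0]).x
for n,uv,z in [("mill",(299,176),5),("spice",(325,184),5),("tinA top",(352,165),110),("honey top",(381,175),110),("crock base",(238,158),0),("apple",(227,176),35),
   ("board",(393,214),200),("board",(470,214),200),("board",(410,385),200),("board",(530,380),200)]:
    w=bp(uv,z); print(n,w.round(),"slide",Rs().inv().apply([w[0]-s[0],w[1]-s[1],0])[:2].round())
q=quat(); print(q,env.tips_ahead,env.read_state()["orientation"])
for y,z in[(-103,150),(-103,16),(74,16),(74,200)]: print(T(y,z),env.ik(T(y,z),q))
E
```

```text
mill [676. 390.] slide [153.  61.]
spice [685. 291.] slide [135. -37.]
tinA top [701. 204.] slide [ 127. -125.]
honey top [702. 106.] slide [ 101. -219.]
crock base [654. 645.] slide [201. 312.]
apple [526. 578.] slide [ 59. 282.]
board [481. -11.] slide [-143. -272.]
board [ 571. -165.] slide [ -98. -445.]
board [ 144. -178.] slide [-513. -342.]
board [ 249. -337.] slide [-455. -524.]
[-0.13636145  0.99065915  0.          0.        ] 80.0 [ 1.30520124e-01  9.91445428e-01 -6.70945793e-04 -1.03009212e-04]
[573.43959992 190.9512777  230.        ] [ 3.01753746e-01  4.82727596e-01  1.72739552e+00 -4.44089210e-16
  9.31469538e-01 -1.54261783e+00]
[573.43959992 190.9512777   96.        ] [ 3.01753746e-01  6.83391130e-01  1.76858395e+00 -4.44089210e-16
  6.89617573e-01 -1.54261783e+00]
[525.61854659 361.36884387  96.        ] [ 5.83637933e-01  7.16309022e-01  1.68946652e+00 -4.44089210e-16
  7.35817115e-01 -1.26073364e+00]
[525.61854659 361.36884387 280.        ] [ 5.83637933e-01  4.66757371e-01  1.61733251e+00 -4.44089210e-16
  1.05750277e+00 -1.26073364e+00]
```

Run:
```python
from h import *
env.reach(T(-103,190),quat()); print(now()); set_gripper(0)
env.move_l(T(-103,130),rate=100); env.hold(.3)
st=env.read_state(); im=viewer.camera("wrist"); p=viewer.camera_params("wrist")
M=np.eye(4); M[:3,:3]=R.from_quat(st["orientation"]).as_matrix(); M[:3,3]=st["tool_pos"]; C=M@p["tool_from_camera"]
pts=[(54,-76.5,62),(-54,-76.5,62),(-32,-160,28),(32,-160,28),(-58,-170,48),(58,-170,48),(-54,-76.5,30),(54,-76.5,30)]
for u in proj(S2W(s,pts),p,C): print(u.round()); cv2.drawMarker(im,tuple(int(v) for v in u.round()),(0,255,255),cv2.MARKER_CROSS,9,1)
cv2.imwrite("pics/w1.png",im); print(now(),st["width"])
```

```text
(2.2, array([   0. , -102.3,  190.1]), array([ 0.4, -0.5,  0.1]))
[351. 287.]
[356. 137.]
[239. 162.]
[244. 241.]
[216. 129.]
[228. 282.]
[351. 133.]
[347. 267.]
(4.64, array([   0.2, -103. ,  130.5]), array([-0.1,  0.4,  0.1])) 0.763717050141883
```

View pics/w1.png

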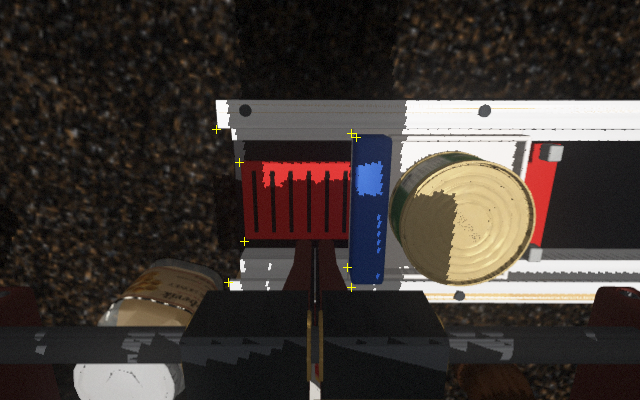

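The wrist view confirms the model: block back edge at col ~352 and bar edges at rows 162/240 lie on the predicted marks. Now press.

Run:
```python
from h import *
env.move_l(T(-103,34),rate=80); print(now())
print(env.move_l(T(-103,28),rate=20)); print(now())
for z in (22,16.5):
    env.move_l(T(-103,z),rate=20); env.hold(.2); print(z,now())
```

```text
(5.99, array([   0.4, -103. ,   34.6]), array([-0.4, -0.2,  0.1]))
False
(6.44, array([   0.2, -103. ,   28.2]), array([-0.4, -0.2,  3.6]))
22 (7.09, array([   0.2, -103. ,   22.2]), array([0.6, 0. , 5. ]))
16.5 (7.72, array([   0.2, -103. ,   16.8]), array([ 0.3, -0.3,  6.5]))
```

Run:
```python
from h import *
env.move_l(T(-103,15),rate=20); env.hold(.2); print(now())
for y in (-85,-60,-20,20,50,66):
    r=env.move_l(T(y,15),rate=35,f_stop=20); print(y,r,now())
    if r: break
cv2.imwrite("pics/s2.png",cv2.resize(viewer.camera("scene")[150:250,200:380],None,fx=4,fy=4,interpolation=cv2.INTER_CUBIC))
```

```text
(8.17, array([   0.2, -103. ,   15.4]), array([-1.4, -0.8,  7.5]))
-85 False (8.83, array([  0.2, -85.3,  15.3]), array([-0.9, -2.8,  6.8]))
-60 False (9.7, array([  0.1, -60.5,  15.3]), array([-0.7, -3.6,  8.1]))
-20 False (10.99, array([  0.1, -20.6,  15.3]), array([ 0.1, -3.6,  7.4]))
20 False (12.28, array([ 0.1, 19.3, 15.3]), array([ 0.3, -4.4,  8.2]))
50 False (13.29, array([ 0. , 49.3, 15.3]), array([-0.7, -4.5,  7.5]))
66 False (13.9, array([ 0.1, 65.6, 15.4]), array([-1. , -2. ,  7.7]))
```

View pics/s2.png

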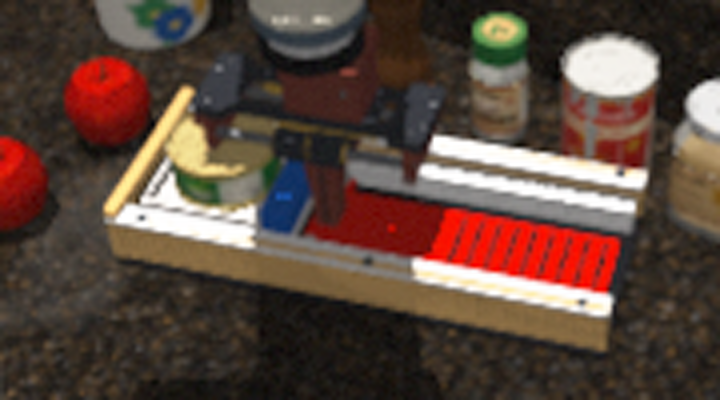

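The picture shows the tray over the lowered teeth, close to the end stop, and the tin still in place and untouched. Continue to the stop.

Run:
```python
from h import *
r=env.move_l(T(82,15),rate=15,f_stop=10); print(r,now()); env.hold(.2); print(now())
```

```text
True (14.68, array([-0.2, 75.2, 15.4]), array([-0.6, -1.9,  6.7]))
(14.88, array([-0.2, 75.2, 15.4]), array([-0.5, -2.2,  5.7]))
```

Run:
```python
from h import *
r=env.move_l(T(80,15),rate=10,f_stop=14); print(r,now()); env.hold(.3); print(now())
env.move_l(T(now()[1][1]-2.5,15),rate=10); env.hold(.2); print("backed",now())
env.move_l(T(now()[1][1],32),rate=30); print(now())
env.move_l(T(now()[1][1],150),rate=100); env.hold(.3); print(now())
st=env.read_state(); im=viewer.camera("wrist"); p=viewer.camera_params("wrist")
M=np.eye(4); M[:3,:3]=R.from_quat(st["orientation"]).as_matrix(); M[:3,3]=st["tool_pos"]; C=M@p["tool_from_camera"]
for u in proj(S2W(s,[(54,87,62),(-54,87,62),(40,70,39),(-40,70,39),(-66,207,56),(66,207,56)]),p,C): print(u.round()); cv2.drawMarker(im,tuple(int(v) for v in u.round()),(0,255,255),cv2.MARKER_CROSS,9,1)
cv2.imwrite("pics/w3.png",im)
```

```text
True (15.19, array([-0.3, 75.3, 15.5]), array([-1. , -2.2,  6.8]))
(15.49, array([-0.3, 75.3, 15.5]), array([ 0.4, -2. ,  5. ]))
backed (16.12, array([ 0.2, 73.3, 15.5]), array([-0.7,  2.3,  7.8]))
(16.84, array([-0.5, 73.1, 31.5]), array([-0.4, -0.1,  0.6]))
(18.48, array([-1.000e-01,  7.310e+01,  1.496e+02]), array([-0.3,  0.8,  0.3]))
[334. 275.]
[336. 136.]
[312. 247.]
[312. 151.]
[508. 118.]
[482. 286.]
```

View pics/w3.png

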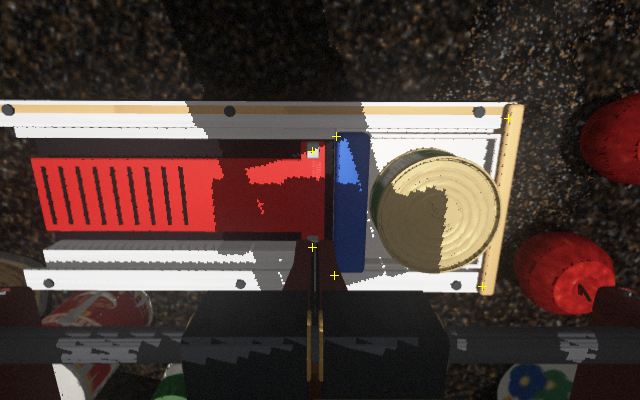

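The tray's front edge is at the end stop (cols ~490–505), the blue block lies on its predicted mark, and the tooth tops stand up at (313,153) behind the tray. The tin and neighbours are undisturbed, and a second push met the hard stop with no movement.

Run:
```python
from h import *
env.hold(.3); print(workorder.sign_off())
```

```text
the job is handed in; nothing more can be done
None
```

The tray rests against the end stop, the bar has sprung up with its teeth behind the tray, and the tin and the bystanders in view look undisturbed; I handed the job in at about 19 s with the arm clear.

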